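# Shuttle a chip carrier past its spring catch into the test position

## Robot

A 6-joint arm with a two-finger parallel gripper is mounted at the origin on the work surface; the furniture and walls round the work are solid. World frame = base frame: x ahead of the robot, y to its left, z up, the work surface at z = 0. Lengths are in m, angles in degrees, forces in N, time in s.
With the tool pointing down it reaches from about 0.375 to 0.9 m from the base axis. Payload 3.1 kg.
Tool frame: the origin (TCP) lies midway between the tips of the shut fingers; the grasp point (between the pads) lies 19 mm behind it; z points along the fingers, y is the line along which they close (so a half turn about z gives the same grasp; the last joint's range is limited). The gripper opens to 85 mm and grips with 20 to 120 N. Pads are 22 mm wide; open, the fingers measure 114 mm over their backs; the gripper's body (76 mm by 85 mm) begins 54 mm behind the grasp point. The pads swing forward as they close: fully open they stand 13 mm farther back than shut.
Start: joints at [53.772, 30.224, 82.088, -0, 67.689, -10.227], TCP at [0.274, 0.562, 0.201] pointing down, gripper open.
Joint ranges: [-176.69, 176.69], [-43.24, 126.21], [12.49, 139.97], [-82, 262], [0, 151.66], [-163.58, 163.58]. Speed limits (degrees/s): [159.86, 159.86, 180, 180, 180, 180].

## Interface

Orientations are given as a 3x3 rotation matrix whose columns are the frame's x, y, z axes.
In Python, from workcell import get_obs, read_camera, hand_in gives the robot as it stands. The module is installed in compiled form; this text tells all that it offers.
- The arm moves only by the tool send_rows, never from a script. Its argument "deltas" is a list of rows, each a list of 2 entries, a list of its own where there are three numbers: the shift along the tool's x, y, z in units of 50 cm (1.0 is 50 cm), then the turn, a rotation vector about the tool's x, y, z in units of 30 degrees (1.0 is 30 degrees). A call has 1 to 20 rows; each row is the pose to reach, as a shift and turn from the pose commanded when the call began, along the tool's axes at that moment; what a row does not reach only later rows make up. A row lasts 1/8 s, in which the tool goes at most 62.5 mm and 10.7 degrees, less where a joint would pass 70% of its speed; a pose out of reach is approached as far as the arm can. A call with a number of a shift or a turn outside -1 to 1 is refused whole. A call with a gripper value outside its range is refused whole. "hand" is the opening, from -1 (shut) to 1 (fully open), set as the call begins (left out, the last holds). The fingers move at their own pace and stop on an object; "squeeze" is the grip in N (left out, the last holds). Time passes only in rows, so rows that repeat a pose let the fingers close. It gives the time, the measured TCP pose, the force, the opening and the grip force at its end, in the units of the state.
- get_obs(): the state, without advancing time (a new reading comes with each control period).
- read_camera(name): name is "side" or "top" or "wrist"; returns a dict with "color" (420x560x3 uint8, blue, green, red), "z_map" (420x560 float32, m along the optical axis (not along the pixel's ray), 0 where there is no reading), "fx", "fy", "cx", "cy" (pixels), "R" (3x3) and "t" (3): a world point X has camera coordinates R X + t; the wrist camera has in their place "hand_eye" (4x4, takes a point from camera to tool coordinates, whose origin is the TCP and whose axes are the flange's). Camera axes: x right, y down, z forward; pixel columns grow to the right and rows downward; lengths in m; the calibration is good to about 2 mm. The wrist camera is an equidistant fisheye: a pixel r from the principal point sees the ray r / f radians off the axis. A picture is of the moment at which its call begins: read the wrist's pose just before it.
- hand_in(): hands the job in; it is judged then, once.
The state is a dict: "time_s": time; "q": joint angles; "qd": joint speeds; "joint_torque": joint torques, N m; "ee_pos": TCP position; "tool_rot": TCP orientation; "force": force on the tool from outside, world axes, zero at the start; "wrist_torque": the same for the moment, N m; "gripper_width": finger opening in m; "grasp_force": force on a finger pad.
Only numpy, scipy, OpenCV 4.12 (cv2) and the standard library are available. Lean on these libraries where they do the work, as an engineer would, in place of code of your own. Each camera call takes 0.05 s, during which the arm holds its last target. There are 200 camera calls.

## Task

On the blue-railed chip test fixture, press the yellow spring bar down behind the grey carrier and, while keeping it down, push the carrier forward over the red catch until it is fully home against the black end block; then let go, so that the catch springs up through the carrier's slot and locks it. Work only with the fingertips: do not grip or lift the carrier or its chip, keep the chip in its nest, and leave the other things on the bench where they are.

Things in the scene. Friction and masses are not known exactly. Their poses are not given: they have to be found in the camera images.
- fixture: Fixed test fixture, 46 mm high; origin on the bench top on the track's centre line. Its own +x is forward (the carrier's way), y across, z up. In its frame: x from -150 to +107 mm, y to +-53 mm; deck under the carrier at z = 20 mm; blue side rails, 43 mm high, whose lips hold the carrier's edges down; 70 mm clear between the lips (|y| < 35 mm). A flat ledge 8 mm high runs out to y = -117 mm.
- end_stop (a point): Point on the face of the fixture's black end block, on the centre line, at x = 87 mm, z = 35 mm in the fixture's frame; block top at z = 46 mm. The carrier's front edge meets this face when fully home.
- catch (a joint): How far the yellow bar, with the red tooth in one piece, is pressed down, in m: 0 = up, 0.010 = fully down, flush with the deck. It moves straight down wherever it is pressed and springs back by itself: about 3 N to start, 6 N fully down. The carrier passes over the tooth only while the bar is down more than 6 mm.
- bar_rear (a point): Fixed point near the rear end of the yellow bar, on its centre line: x = -135 mm in the fixture's frame, at the bar's top when it is up (z = 30 mm). The bar is flat, 40 mm wide (|y| < 20 mm), from x = -143 mm to the tooth, and runs on under the carrier, 3 mm clear of it. Fingertips pressing on it can slide along it.
- tooth_top (a point): Centre of the top of the red tooth; moves with the bar. Tooth 14 mm long in x, 30 mm wide, at x = 60 mm in the fixture's frame; top 38.5 mm above the bench when up, which is 5.5 mm above the underside of the carrier's plate.
- carrier: Loose grey carrier, 110 mm long in x (+x forward), 80 mm wide, about 0.15 kg, on the fixture's deck between the rails; origin mid-length, under its runners. Its plate spans z = 13 to 21 mm, front edge x = 55 mm. It starts with that edge 10 to 35 mm short of the tooth; fully home its origin is at x = 32 mm in the fixture's frame.
- slot (a point): Centre of the slot through the carrier's plate, at the plate's top (x = 28 mm in the carrier's frame); slot 22 mm long in x, 36 mm wide. When the carrier is fully home it is centred over the tooth, with 4 mm of play before and behind.
- push_face (a point): Centre of the rear face of the carrier's white upright push wall, on the centre line, 44 mm above the bench (x = -55 mm in the carrier's frame). Wall 7 mm thick, 60 mm wide, from 33 to 55 mm above the bench. Closed fingertips standing on the bar just behind this face can press and push at once.
- chip_center (a point): Centre of the loose black chip, 30 x 30 x 5 mm, lying in a 31 mm square nest with walls 3.5 mm high on the carrier, 10 mm behind the carrier's origin.
- heatsink: Loose black heat sink, 24 x 24 x 14 mm, on the low ledge at the fixture's right (-y) side; origin under its centre. Leave alone.
- tape: Loose small roll of blue tape, 48 mm across, 12 mm high, on the low ledge at the fixture's right (-y) side; origin under its centre. Leave alone.
- cap: Loose orange cap, 25 mm across, 34 mm high; origin under its centre. Leave alone.
- cutters: Loose side cutters with red handles, 132 mm long; origin under the middle. Leave alone.
- flux_pen: Loose white and green flux pen, 135 mm long; origin under the middle. Leave alone.
Things that resemble listed ones, but are neither listed nor needed, are in the scene too. There is more than one size of the carrier; the one meant has the size given above.

How it is judged:
By the outcome, as a careful person would: the job done as asked, in the order asked, and still so for the second after the job is handed in, with the robot touching nothing.
It also fails if it takes over 38 s, if anything falls off the work surface, if the arm or the gripper's body presses on something with over 40 N, if the wrist force passes 120 N, or if a joint passes its speed limit or range.

## Working session

There is one attempt and no reset: what is moved stays moved. The work goes in short steps, Python scripts to look and compute and a tool call to move; the robot and the scene stay as the last step left them, time stands still between calls to the robot, and variables do not carry over. Pictures are saved under pics/ and viewed, at most 10 in all, crops included, and the job is handed in when it is done.

Besides the shell and the picture viewer there is one more tool, called after "Emit:" as name(argument=value, ...) on one line, values as JSON. send_rows: Moves the arm, as the interface text tells. Its arguments: {"type":"object","properties":{"deltas":{"type":"array","items":{"type":"array"}},"hand":{"type":"number"},"squeeze":{"type":"number"}},"required":["deltas"]}

```bash
mkdir -p pics
cat > h.py <<'E'
import numpy as np, cv2
from workcell import get_obs, read_camera, hand_in
def cloud(c):
    z=c["z_map"]; v,u=np.indices(z.shape)
    P=np.stack([(u-c["cx"])/c["fx"]*z,(v-c["cy"])/c["fy"]*z,z],-1)
    return (P-np.array(c["t"]))@np.array(c["R"])
def save(n,c): np.savez("pics/"+n+".npz",**{k:np.array(x) for k,x in c.items()}); cv2.imwrite("pics/"+n+".png",c["color"])
def load(n): return dict(np.load("pics/"+n+".npz"))
E
python3 - <<'E'
from h import *
for n in("top","side"):
    c=read_camera(n); save(n,c); print(n,c["fx"],c["cx"],c["cy"],(-np.array(c["R"]).T@c["t"]).round(3))
o=get_obs(); print(o["time_s"],o["ee_pos"],o["tool_rot"],o["force"])
E
```

```text
top 515.6744256602516 275.4296205959968 203.79124578344607 [ 0.46  -0.184  1.26 ]
side 529.0828512603908 277.27074778596807 206.09125223030185 [0.519 0.715 0.827]
0.1 [0.27354787 0.56117353 0.19962485] [[-8.98799065e-01  4.38359370e-01 -1.14186348e-03]
 [ 4.38360742e-01  8.98797673e-01 -1.61366642e-03]
 [ 3.18938442e-04 -1.95090999e-03 -9.99998046e-01]] [ 0.96340018 -0.00552827  0.04794678]
```

View pics/top.png

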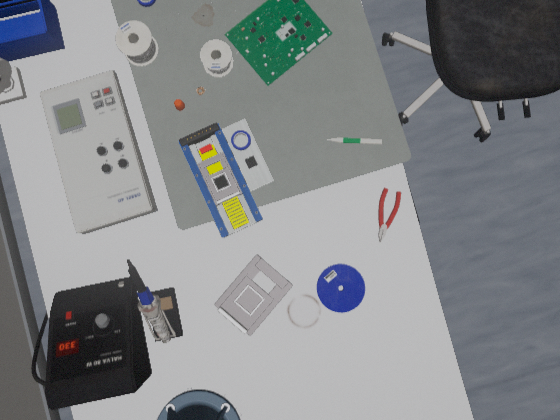

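View pics/side.png

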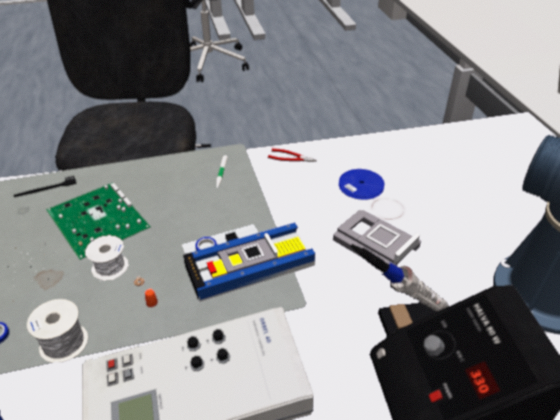

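Top view: the fixture runs from the black end block at (203,133) to its rear at (238,230). The carrier candidates are the one in the fixture, with chip, at (221,182), and a larger loose grey one at (255,295). I choose the one in the fixture. Next come the close crop and the measurements.

```bash
cat > m.py <<'E'
from h import *
def blue(c,P):
    h=cv2.cvtColor(c["color"],cv2.COLOR_BGR2HSV)
    return h
for n in("top","side"):
    c=load(n);P=cloud(c);h=cv2.cvtColor(c["color"],cv2.COLOR_BGR2HSV)
    box=np.zeros(h.shape[:2],bool)
    if n=="top": box[120:240,175:270]=1
    else: box[215:305,175:320]=1
    H,S,V=h[...,0],h[...,1],h[...,2]
    def rep(name,m):
        k,l,s,ce=cv2.connectedComponentsWithStats((m&box).astype(np.uint8))
        for i in range(1,k):
            if s[i,4]>=25:
                q=P[l==i]; q=q[np.isfinite(q).all(1)]
                pts=q[:,:2].astype(np.float32); r=cv2.minAreaRect(pts)
                print(n,name,s[i,4],ce[i].round(1),"med",np.median(q,0).round(4),"rect",np.round(r[0],4),np.round(r[1],4),round(r[2],1))
    rep("blue",(H>100)&(H<125)&(S>140)); rep("yellow",(H>22)&(H<36)&(S>140)); rep("red",((H<6)|(H>174))&(S>150)); rep("dark",(V<60)&(S<110))
t=load("top")["color"][115:245,165:285]; s=load("side")["color"][205:310,170:330]
a=cv2.resize(t,None,fx=4.4,fy=4.4,interpolation=cv2.INTER_CUBIC)[:572]; cv2.imwrite("pics/crop1.png",a)
cv2.imwrite("pics/crop2.png",cv2.resize(s,None,fx=5,fy=5,interpolation=cv2.INTER_CUBIC))
E
python3 m.py
```

```text
top blue 245 [228.5 154.4] med [ 0.6664 -0.0769  0.0413] rect [ 0.6555 -0.0809] [0.1348 0.0153] 24.2
top blue 27 [245.6 141.7] med [ 0.6917 -0.1215  0.0193] rect [ 0.6967 -0.1172] [0.0215 0.0423] 69.0
top blue 182 [195.6 172.8] med [0.6223 0.0012 0.0417] rect [ 0.6138 -0.0029] [0.1286 0.0147] 24.5
top yellow 117 [207.9 153.6] med [ 0.6649 -0.0283  0.0295] rect [ 0.5653 -0.0918] [0.2761 0.0424] 32.3
top yellow 125 [214.3 167.6] med [ 0.631  -0.0428  0.0292] rect [ 0.6305 -0.0437] [0.0228 0.0346] 26.1
top yellow 437 [235.  212.1] med [ 0.5243 -0.0924  0.0292] rect [ 0.4972 -0.1158] [0.1449 0.0541] 40.7
top red 62 [205.6 148.5] med [ 0.6763 -0.0238  0.0377] rect [ 0.6764 -0.0234] [0.0128 0.0269] 24.0
top dark 60 [202.7 137.7] med [ 0.7037 -0.0152  0.0303] rect [ 0.5936 -0.1077] [0.3025 0.0552] 39.9
side blue 689 [241.3 241.3] med [ 0.6281 -0.0949  0.0422] rect [0.6198 0.2802] [0.8662 0.2164] 89.0
side blue 1613 [252.5 273.4] med [ 0.5949 -0.0059  0.0397] rect [0.6053 0.3157] [0.7859 0.2238] 86.2
side yellow 364 [289.  246.5] med [ 0.5191 -0.0908  0.0309] rect [ 0.5245 -0.0894] [0.0721 0.046 ] 31.0
side yellow 104 [235.1 258.7] med [ 0.631  -0.0523  0.0315] rect [ 0.6324 -0.054 ] [0.0204 0.0373] 21.2
side yellow 152 [219.  268.3] med [ 0.6622 -0.0244  0.0309] rect [ 0.6681 -0.03  ] [0.0298 0.0496] 22.8
side red 55 [210.7 267. ] med [ 0.6777 -0.0207  0.0395] rect [ 0.6772 -0.0203] [0.0103 0.0289] 26.0
side dark 42 [230.6 236. ] med [ 0.6484 -0.1298  0.0226] rect [ 0.6478 -0.1299] [0.0196 0.0168] 19.8
side dark 85 [252.  251.5] med [ 0.5954 -0.0589  0.0463] rect [0.5521 0.3215] [0.0245 0.7896] 6.5
side dark 280 [192.8 272.1] med [0.7102 0.0013 0.0463] rect [0.6149 0.3292] [0.0278 0.7948] 15.9
```

View pics/crop1.png

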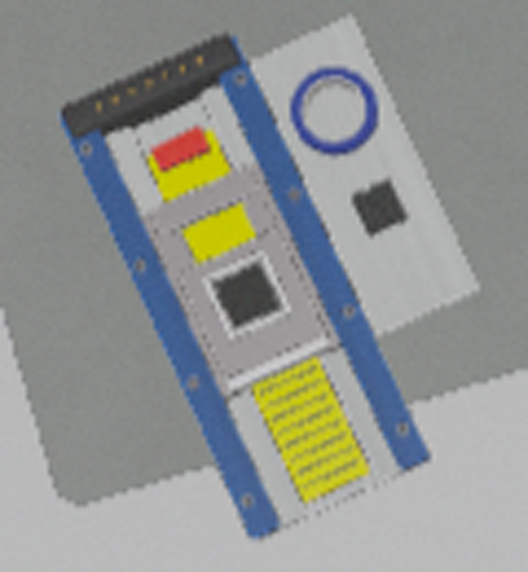

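View pics/crop2.png

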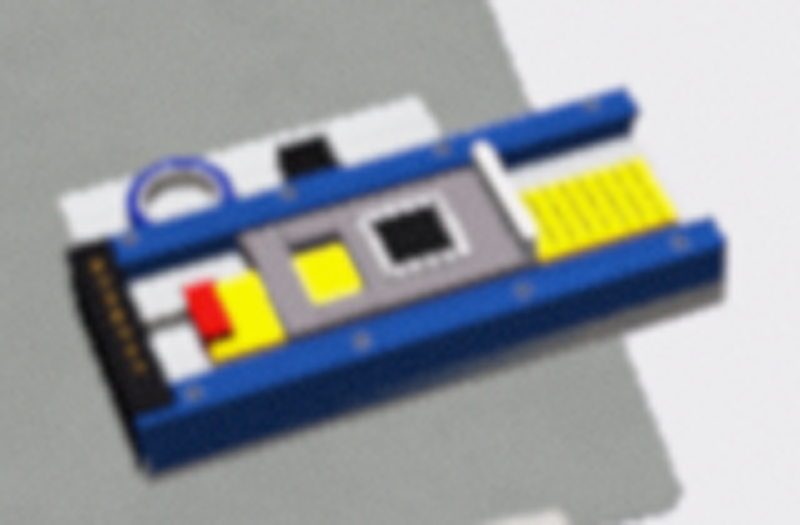

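Both crops show the chosen carrier in the blue rails: red tooth ahead, white push wall behind it, and yellow bar behind the wall. Next I refine the pose in the fixture frame.

```bash
cat > r.py <<'E'
from h import *
def ray(c,m,z):
    v,u=np.nonzero(m); d=np.stack([(u-c["cx"])/c["fx"],(v-c["cy"])/c["fy"],np.ones(len(u))],-1)@np.array(c["R"])
    o=-np.array(c["R"]).T@c["t"]; return (o+d*((z-o[2])/d[:,2])[:,None])
O=np.array([.6222,-.0468]); a=np.deg2rad(24.3); R=np.array([[np.cos(a),np.sin(a)],[-np.sin(a),np.cos(a)]])
pc=lambda x:np.percentile(x,[1,50,99]).round(4)
for n in("top","side"):
    c=load(n);P=cloud(c);L=(P[...,:2]-O)@R.T;h=cv2.cvtColor(c["color"],cv2.COLOR_BGR2HSV);H,S,V=h[...,0],h[...,1],h[...,2];Z=P[...,2]
    near=(abs(L[...,0])<.18)&(abs(L[...,1])<.07)&(Z>0.005)&(Z<.07)
    b=near&(H>100)&(H<125)&(S>100)&(Z>.036)
    for s in(1,-1):
        m=b&(np.sign(L[...,1])==s); r=(ray(c,m,.043)[:,:2]-O)@R.T
        k=np.polyfit(r[:,0],r[:,1],1); print(n,"rail",m.sum(),"slope deg",np.rad2deg(k[0]).round(2),"off",k[1].round(4),"x",pc(r[:,0]),"y",pc(r[:,1]),"z",np.median(Z[m]).round(4))
    for nm,m,z in(("red",near&((H<6)|(H>174))&(S>150),.0385),("barR",near&(H>22)&(H<36)&(S>140)&(L[...,0]<-.06),.03),("slotY",near&(H>22)&(H<36)&(S>140)&(abs(L[...,0])<.03),.03),
       ("white",near&(S<40)&(V>190)&(Z>.046)&(abs(L[...,1])<.034),.055),("chip",near&(V<70)&(abs(L[...,0]+.04)<.03)&(abs(L[...,1])<.03),.041),("block",near&(V<70)&(L[...,0]>.08)&(Z>.04),.046)):
        if m.sum()<5: print(n,nm,"none");continue
        r=(ray(c,m,z)[:,:2]-O)@R.T; q=L[m]
        print(n,nm,m.sum(),"ray x",pc(r[:,0]),"y",pc(r[:,1]),"| depth x",pc(q[:,0]),"y",pc(q[:,1]),"z",pc(Z[m]))
E
python3 r.py
```

```text
top rail 649 slope deg 0.04 off 0.0425 x [-0.1474 -0.0308  0.0862] y [0.0343 0.0423 0.0505] z 0.0415
top rail 634 slope deg -0.2 off -0.0453 x [-0.1465 -0.0295  0.0863] y [-0.0534 -0.0451 -0.0372] z 0.0413
top red 62 ray x [0.0526 0.0588 0.0653] y [-0.0143 -0.0015  0.0123] | depth x [0.0528 0.0589 0.0654] y [-0.0142 -0.0016  0.0124] z [0.0305 0.0377 0.0416]
top barR 436 ray x [-0.1418 -0.108  -0.0746] y [-0.0204 -0.0012  0.0182] | depth x [-0.1417 -0.1078 -0.0745] y [-0.0204 -0.0012  0.0183] z [0.0241 0.0292 0.0344]
top slotY 125 ray x [-0.0001  0.0098  0.0199] y [-0.0178 -0.0008  0.0164] | depth x [0.0001 0.0099 0.0199] y [-0.0177 -0.0008  0.0165] z [0.0241 0.0292 0.0353]
top white 39 ray x [-0.0729 -0.0711 -0.0375] y [-0.028   0.0009  0.0252] | depth x [-0.0728 -0.0712 -0.0363] y [-0.0279  0.0008  0.0253] z [0.0462 0.054  0.0582]
top chip 92 ray x [-0.0406 -0.029  -0.0182] y [-0.0118 -0.0003  0.0114] | depth x [-0.0409 -0.0297 -0.0187] y [-0.0119 -0.0006  0.0111] z [0.0399 0.0443 0.0506]
top block 101 ray x [0.0861 0.0972 0.1036] y [-0.0495 -0.0062  0.0472] | depth x [0.0868 0.0968
[... 535 characters left out ...]
 y [-0.0189  0.003   0.021 ] z [0.0272 0.0309 0.0341]
side slotY 104 ray x [-0.0046  0.0051  0.0156] y [-0.0244 -0.0097  0.0045] | depth x [-0.0038  0.0056  0.0162] y [-0.0283 -0.0084  0.0073] z [0.0225 0.0315 0.037 ]
side white 70 ray x [-0.0743 -0.0705 -0.0087] y [-0.0292  0.0023  0.0271] | depth x [-0.0742 -0.0701 -0.0113] y [-0.0285  0.0013  0.0279] z [0.0461 0.0554 0.0586]
side chip 89 ray x [-0.0431 -0.0314 -0.0197] y [-0.0162 -0.0051  0.0059] | depth x [-0.0416 -0.0297 -0.0175] y [-0.0116  0.0006  0.0111] z [0.0432 0.0463 0.0497]
side block 297 ray x [0.0885 0.0987 0.1069] y [-0.046   0.0051  0.0485] | depth x [0.0885 0.0988 0.1065] y [-0.0456  0.0054  0.0485] z [0.0409 0.0467 0.0503]
```

Measured in the fixture frame: origin about (0.622, -0.047), yaw 24.3°, push wall rear face at x about -0.0745. The carrier's front edge is about 17 mm short of the tooth, as specified. Next: raise, shut the fingers and go over.

Emit:
send_rows(deltas=[[[0,0,-0.1],[0,0,0]],[[0,0,-0.2],[0,0,0]],[[-0.1,-0.1,-0.2],[0,0,-0.2]],[[-0.2,-0.2,-0.2],[0,0,-0.4]],[[-0.3,-0.3,-0.2],[0,0,-0.6]],[[-0.4,-0.4,-0.2],[0,0,-0.8]],[[-0.5,-0.5,-0.2],[0,0,-0.8]],[[-0.6,-0.6,-0.2],[0,0,-0.8]],[[-0.7,-0.7,-0.2],[0,0,-0.8]],[[-0.8,-0.8,-0.2],[0,0,-0.8]],[[-0.8,-0.8,-0.2],[0,0,-0.8]],[[-0.8,-0.8,-0.2],[0,0,-0.8]],[[-0.8,-0.8,-0.2],[0,0,-0.8]],[[-0.8,-0.8,-0.2],[0,0,-0.8]]], hand=-1, squeeze=30)

```text
time_s: 1.85
ee_pos: [0.4573, 0.0283, 0.3003]
tool_rot: [[-0.999, 0.033, -0.001], [0.033, 0.999, 0.001], [0.001, 0.001, -1.0]]
force: [0.1, 0.6, 0.2]
gripper_width: 0.0004
grasp_force: 0.0
```

```bash
cat > go.py <<'E'
# needed shift/turn in row units to a fixture-frame target
import sys; from h import *
from scipy.spatial.transform import Rotation as Ro
x,y,z=map(float,sys.argv[1:4]); a=np.deg2rad(24.3); f=np.array([np.cos(a),np.sin(a),0]); l=np.array([-f[1],f[0],0]); O=np.array([.6222,-.0468,0])
o=get_obs(); p=np.array(o["ee_pos"]); T=np.array(o["tool_rot"]); G=np.stack([-f,l,[0,0,-1]],1)
print("t",o["time_s"],"fix",(p-O)@f,(p-O)@l,p[2],"q",np.round(o["q"],1),"F",np.round(o["force"],1),"w",o["gripper_width"])
print("shift",(T.T@(O+x*f+y*l+[0,0,z]-p)/.5).round(4),"turn",(np.rad2deg(Ro.from_matrix(T.T@G).as_rotvec())/30).round(3))
E
python3 go.py -0.11 0 0.12
```

```text
t 1.85 fix -0.11942357929557448 0.13633047435247214 0.3003051002909043 q [-10.5  10.2  97.    0.   72.8 -98.6] F [0.1 0.6 0.2] w 0.0004097799771546118
shift [-0.1376 -0.2366  0.3603] turn [ 0.001 -0.002 -0.873]
```

Emit:
send_rows(deltas=[[[-0.05,-0.1,0.1],[0,0,-0.3]],[[-0.1,-0.2,0.2],[0,0,-0.6]],[[-0.138,-0.237,0.3],[0,0,-0.873]],[[-0.138,-0.237,0.36],[0,0,-0.873]],[[-0.138,-0.237,0.36],[0,0,-0.873]],[[-0.138,-0.237,0.36],[0,0,-0.873]]])

```text
time_s: 2.6
ee_pos: [0.5234, -0.0927, 0.1218]
tool_rot: [[-0.911, -0.412, 0.001], [-0.412, 0.911, -0.0], [-0.001, -0.001, -1.0]]
force: [0.6, -0.0, 0.1]
gripper_width: 0.0
grasp_force: 0.0
```

```bash
python3 go.py -0.11 0 0.035
python3 - <<'E'
from h import *
o=read_camera("wrist"); cv2.imwrite("pics/w1.png",o["color"]); s=read_camera("side")["color"]
cv2.imwrite("pics/s1.png",np.hstack([cv2.resize(s[150:320,150:350],(705,600))]))
E
```

```text
t 2.6 fix -0.1089191742522855 -0.0011430827396511046 0.12180843254951454 q [ -22.1   29.5   99.9    0.    50.5 -136.4] F [ 0.6 -0.   0.1] w 3.602077502383094e-05
shift [0.0023 0.0024 0.1736] turn [-0.001  0.002  0.   ]
```

View pics/w1.png

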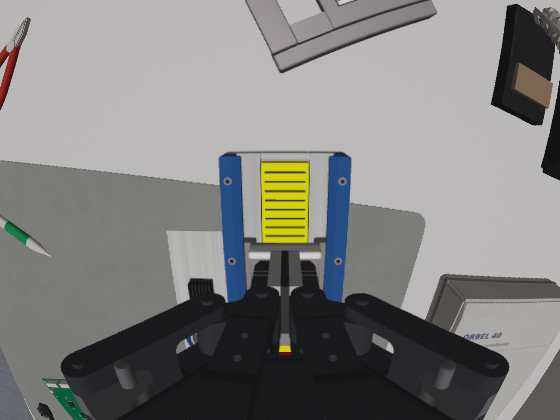

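The wrist view shows the shut fingers centred on the track (column about 285) and square to it. The yellow bar spans rows 160–243 and the white wall sits at row 255. Next I go down onto the bar.

Emit:
send_rows(deltas=[[[0.002,0.002,0.08],[0,0,0]],[[0.002,0.002,0.16],[0,0,0]],[[0.002,0.002,0.18],[0,0,0]],[[0.002,0.002,0.187],[0,0,0]],[[0.002,0.002,0.194],[0,0,0]],[[0.002,0.002,0.2],[0,0,0]],[[0.002,0.002,0.2],[0,0,0]],[[0.002,0.002,0.2],[0,0,0]]])

```text
time_s: 3.7
ee_pos: [0.5218, -0.0936, 0.0208]
tool_rot: [[-0.912, -0.41, 0.0], [-0.41, 0.912, -0.0], [-0.0, -0.0, -1.0]]
force: [-0.1, -0.2, -0.5]
gripper_width: 0.0002
grasp_force: 0.0
```

```bash
python3 go.py -0.11 0 0.022
python3 - <<'E'
from h import *
s=read_camera("side")["color"]; cv2.imwrite("pics/s2.png",cv2.resize(s[150:320,150:350],(705,600)))
E
```

```text
t 3.7 fix -0.11075101340224969 -0.001306118361135374 0.020793255576616265 q [ -22.3   39.3  103.5   -0.    37.2 -136.4] F [-0.1 -0.2 -0.5] w 0.0001987345609065508
shift [-0.0015  0.0026 -0.0024] turn [-0.001  0.001 -0.004]
```

View pics/s2.png

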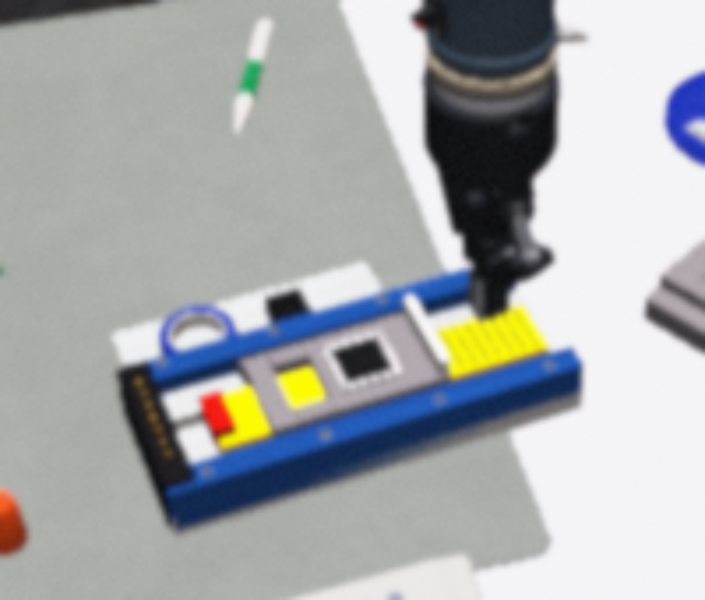

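Run:
```python
from h import *
o=get_obs(); print(o["time_s"],o["ee_pos"],o["force"])
for n in("side","top"):
    c=read_camera(n); save(n+"2",c); p=np.array(o["ee_pos"])
    q=np.array(c["R"])@p+c["t"]; print(n,q[:2]/q[2]*c["fx"]+[c["cx"],c["cy"]])
    P=cloud(c);
    h=cv2.cvtColor(c["color"],cv2.COLOR_BGR2HSV)
    m=(h[...,2]<80)&(np.linalg.norm(P[...,:2]-p[:2],axis=-1)<.04)&(P[...,2]>.005)&(P[...,2]<.12)
    q=P[m]; i=np.argsort(q[:,2])[:12]; print(q[i].round(3).tolist() if len(i) else "none")
    m=((h[...,0]<6)|(h[...,0]>174))&(h[...,1]>150)&(np.linalg.norm(P[...,:2]-[.677,-.022],axis=-1)<.03); print("tooth",np.median(P[m],0))
    m=((h[...,0]>22)&(h[...,0]<36))&(h[...,1]>140)&(np.linalg.norm(P[...,:2]-[.52,-.093],axis=-1)<.05); print("bar",np.median(P[m],0))
c=load("side2"); cv2.imwrite("pics/s3.png",cv2.resize(c["color"][190:290,240:340],(600,600),interpolation=cv2.INTER_CUBIC))
```

```text
3.75 [ 0.52174549 -0.09355783  0.02073782] [-0.85484072  0.11643762 -0.30571246]
side [287.72653943 248.83348263]
[[0.535, -0.131, 0.029], [0.535, -0.126, 0.036], [0.526, -0.088, 0.064], [0.517, -0.082, 0.064], [0.526, -0.085, 0.064], [0.525, -0.081, 0.065], [0.523, -0.084, 0.065], [0.523, -0.081, 0.065], [0.515, -0.084, 0.065], [0.521, -0.078, 0.065], [0.519, -0.08, 0.066], [0.53, -0.089, 0.066]]
tooth [ 0.67769308 -0.02049828  0.03932028]
bar [ 0.51902909 -0.08927894  0.03089405]
top [235.76724141 213.23158157]
none
tooth [ 0.67582375 -0.02409033  0.03776517]
bar [nan nan nan]
  return _methods._mean(a, axis=axis, dtype=dtype,
  ret = um.true_divide(
```

View pics/s3.png

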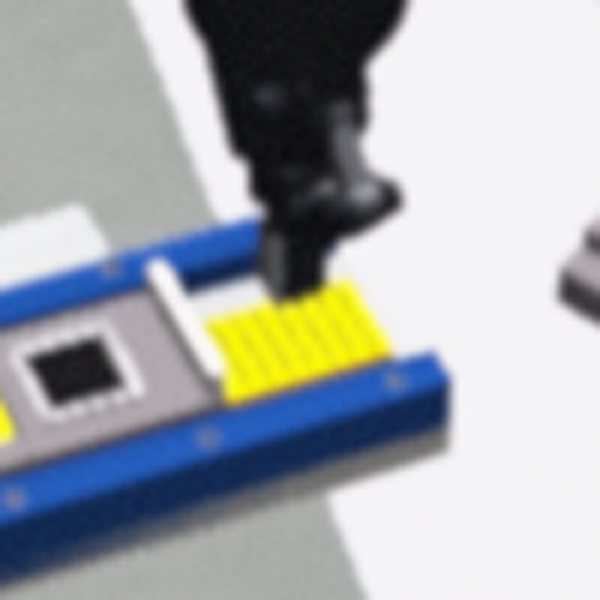

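The tip shows at (289,240), about 9 px above the expected TCP pixel, and there is no force. So it seems to hover about 20 mm above where it is reported. I check that by depth.

Run:
```python
from h import *
c=load("side2");P=cloud(c)
for v in range(228,244): print(v,[(P[v,u].round(3).tolist(),int(c["color"][v,u].max())) for u in (286,289,292)])
```

```text
228 [([0.526, -0.076, 0.098], 34), ([0.519, -0.062, 0.111], 20), ([0.514, -0.048, 0.124], 19)]
229 [([0.526, -0.077, 0.094], 56), ([0.519, -0.062, 0.108], 22), ([0.514, -0.048, 0.121], 22)]
230 [([0.526, -0.082, 0.087], 71), ([0.519, -0.061, 0.106], 24), ([0.514, -0.048, 0.118], 21)]
231 [([0.526, -0.084, 0.082], 75), ([0.519, -0.06, 0.105], 19), ([0.513, -0.049, 0.115], 24)]
232 [([0.526, -0.084, 0.079], 76), ([0.519, -0.061, 0.1], 23), ([0.513, -0.085, 0.078], 25)]
233 [([0.526, -0.082, 0.078], 75), ([0.519, -0.078, 0.082], 25), ([0.513, -0.081, 0.079], 26)]
234 [([0.526, -0.081, 0.076], 75), ([0.519, -0.081, 0.077], 21), ([0.513, -0.081, 0.077], 31)]
235 [([0.526, -0.084, 0.071], 79), ([0.519, -0.081, 0.074], 22), ([0.513, -0.082, 0.073], 30)]
236 [([0.526, -0.088, 0.064], 79), ([0.519, -0.078, 0.074], 24), ([0.513, -0.08, 0.072], 30)]
237 [([0.526, -0.085, 0.064], 73), ([0.519, -0.079, 0.07], 26), ([0.513, -0.083, 0.066], 49)]
238 [([0.525, -0.081, 0.065], 77), ([0.519, -0.08, 0.066], 37), ([0.513, -0.082, 0.064], 104)]
239 [([0.525, -0.082, 0.061], 94), ([0.519, -0.079, 0.064], 86), ([0.513, -0.085, 0.058], 179)]
240 [([0.525, -0.084, 0.056], 143), ([0.519, -0.081, 0.059], 163), ([0.513, -0.108, 0.034], 232)]
241 [([0.525, -0.084, 0.053], 202), ([0.519, -0.11, 0.029], 229), ([0.513, -0.106, 0.032], 246)]
242 [([0.526, -0.103, 0.032], 232), ([0.519, -0.105, 0.03], 243), ([0.513, -0.106, 0.03], 248)]
243 [([0.526, -0.103, 0.029], 240), ([0.519, -0.098, 0.034], 246), ([0.513, -0.101, 0.031], 243)]
```

Depth puts the real tip about 33 mm higher than the reported TCP, at z about 0.055. I go down in steps on force feedback.

Emit:
send_rows(deltas=[[[0,0.002,0.016],[0,0,0]],[[0,0.002,0.032],[0,0,0]],[[0,0.002,0.032],[0,0,0]],[[0,0.002,0.032],[0,0,0]]])

```text
time_s: 4.35
ee_pos: [0.5211, -0.0925, 0.0043]
tool_rot: [[-0.912, -0.41, -0.0], [-0.41, 0.912, 0.0], [0.0, 0.0, -1.0]]
force: [0.4, -0.5, -0.3]
gripper_width: -0.0004
grasp_force: 0.0
```

Run:
```python
from h import *
o=get_obs(); print(o["time_s"],o["ee_pos"],np.round(o["force"],2),np.round(o["wrist_torque"],2))
c=read_camera("side"); P=cloud(c); save("side3",c)
for v in range(236,256): print(v,[(P[v,u].round(3).tolist(),int(c["color"][v,u].max())) for u in (286,289)])
h=cv2.cvtColor(c["color"],cv2.COLOR_BGR2HSV)
m=((h[...,0]<6)|(h[...,0]>174))&(h[...,1]>150)&(np.linalg.norm(P[...,:2]-[.677,-.022],axis=-1)<.03); print("tooth",np.median(P[m],0))
```

```text
4.35 [ 0.52109766 -0.09252486  0.00425934] [ 0.43 -0.47 -0.29] [-0.    0.02  0.01]
236 [([0.526, -0.082, 0.07], 70), ([0.519, -0.06, 0.091], 25)]
237 [([0.525, -0.081, 0.067], 77), ([0.519, -0.059, 0.089], 22)]
238 [([0.525, -0.084, 0.062], 79), ([0.519, -0.061, 0.084], 22)]
239 [([0.525, -0.083, 0.06], 79), ([0.519, -0.078, 0.065], 24)]
240 [([0.525, -0.081, 0.059], 78), ([0.519, -0.078, 0.062], 25)]
241 [([0.525, -0.084, 0.054], 78), ([0.519, -0.073, 0.064], 21)]
242 [([0.525, -0.083, 0.051], 80), ([0.519, -0.078, 0.057], 21)]
243 [([0.525, -0.081, 0.05], 78), ([0.519, -0.078, 0.054], 24)]
244 [([0.525, -0.082, 0.046], 79), ([0.519, -0.077, 0.052], 39)]
245 [([0.525, -0.082, 0.043], 95), ([0.519, -0.077, 0.049], 103)]
246 [([0.525, -0.084, 0.038], 145), ([0.519, -0.08, 0.043], 186)]
247 [([0.525, -0.084, 0.036], 198), ([0.519, -0.087, 0.033], 235)]
248 [([0.525, -0.085, 0.032], 228), ([0.519, -0.088, 0.029], 245)]
249 [([0.525, -0.083, 0.03], 235), ([0.519, -0.084, 0.03], 248)]
250 [([0.525, -0.077, 0.034], 242), ([0.519, -0.078, 0.033], 248)]
251 [([0.525, -0.078, 0.03], 248), ([0.519, -0.08, 0.028], 248)]
252 [([0.525, -0.076, 0.029], 249), ([0.519, -0.076, 0.029], 241)]
253 [([0.525, -0.071, 0.031], 241), ([0.519, -0.074, 0.028], 204)]
254 [([0.525, -0.071, 0.028], 200), ([0.519, -0.074, 0.025], 140)]
255 [([0.525, -0.069, 0.027], 134), ([0.519, -0.053, 0.043], 149)]
tooth [ 0.67768892 -0.02039362  0.03958538]
```

Emit:
send_rows(deltas=[[[0,0,0.01],[0,0,0]],[[0,0,0.018],[0,0,0]],[[0,0,0.018],[0,0,0]],[[0,0,0.018],[0,0,0]]])

```text
time_s: 4.9
ee_pos: [0.5216, -0.0927, -0.0042]
tool_rot: [[-0.912, -0.41, 0.001], [-0.41, 0.912, -0.0], [-0.001, -0.001, -1.0]]
force: [0.8, 0.9, 2.6]
gripper_width: -0.0001
grasp_force: 1.8
```

```bash
cat > st.py <<'E'
from h import *
import sys
O=np.array([.6222,-.0468]); a=np.deg2rad(24.3); R=np.array([[np.cos(a),np.sin(a)],[-np.sin(a),np.cos(a)]])
o=get_obs(); p=np.array(o["ee_pos"]); print(o["time_s"],"fix",(R@(p[:2]-O)).round(4),p[2].round(4),"F",np.round(o["force"],2),"along",(R@np.array(o["force"])[:2]).round(2),"M",np.round(o["wrist_torque"],2))
for n in("side","top"):
    c=read_camera(n); P=cloud(c); save("now_"+n,c); h=cv2.cvtColor(c["color"],cv2.COLOR_BGR2HSV);H,S,V=h[...,0],h[...,1],h[...,2];L=(P[...,:2]-O)@R.T;Z=P[...,2]
    m=((H<6)|(H>174))&(S>150)&(np.hypot(L[...,0]-.06,L[...,1])<.03); print(n,"tooth",m.sum(),L[m].mean(0).round(4),np.median(Z[m]).round(4))
    m=(S<40)&(V>190)&(Z>.046)&(Z<.06)&(abs(L[...,1])<.034)&(abs(L[...,0]+.03)<.06)
    print("white x",np.percentile(L[m][:,0],[5,30,70,95]).round(4) if m.sum() else None)
    m=(V<60)&(Z>.036)&(Z<.052)&(abs(L[...,1])<.016)&(abs(L[...,0]+.005)<.04); print("chip",m.sum(),np.median(L[m],0).round(4) if m.sum() else None)
    m=(H>22)&(H<36)&(S>140)&(abs(L[...,1])<.02)&(L[...,0]<-.12)&(L[...,0]>-.145); print("bar z",m.sum(),np.median(Z[m]).round(4) if m.sum() else None)
E
python3 st.py
```

```text
4.9 fix [-0.1106 -0.0004] -0.0042 F [0.77 0.86 2.6 ] along [1.05 0.47] M [-0.05 -0.08  0.  ]
side tooth 54 [0.0614 0.0014] 0.0358
white x [-0.0737 -0.0716 -0.0691 -0.0126]
chip 82 [-0.0293  0.    ]
bar z 84 0.0274
top tooth 58 [ 0.0586 -0.0007] 0.034
white x [-0.0331 -0.0171 -0.0125 -0.0121]
chip 0 None
bar z 0 None
```

The tip is in contact: 2.6 N and the tooth down about 3.6 mm. I press 5 mm more.

Emit:
send_rows(deltas=[[[0,0,0.006],[0,0,0]],[[0,0,0.01],[0,0,0]],[[0,0,0.01],[0,0,0]],[[0,0,0.01],[0,0,0]]])

```text
time_s: 5.5
ee_pos: [0.5216, -0.0927, -0.0094]
tool_rot: [[-0.912, -0.41, 0.001], [-0.41, 0.912, -0.0], [-0.001, -0.001, -1.0]]
force: [0.9, -0.3, 5.5]
gripper_width: 0.0003
grasp_force: 2.6
```

```bash
python3 st.py
```

```text
5.5 fix [-0.1106 -0.0004] -0.0094 F [ 0.88 -0.27  5.53] along [ 0.69 -0.61] M [-0.03 -0.1  -0.02]
side tooth 58 [0.0614 0.0013] 0.0311
white x [-0.0738 -0.0718 -0.0683 -0.0134]
chip 81 [-0.0294 -0.0004]
bar z 69 0.0227
top tooth 56 [ 0.0586 -0.0011] 0.0294
white x [-0.0444 -0.0298 -0.0144 -0.0121]
chip 0 None
bar z 0 None
```

Tooth down about 8.3 mm at 5.5 N. Now I push forward slowly.

Emit:
send_rows(deltas=[[[-0.01,0,0],[0,0,0]],[[-0.02,0,0],[0,0,0]],[[-0.03,0,0],[0,0,0]],[[-0.04,0,0],[0,0,0]],[[-0.05,0,0],[0,0,0]],[[-0.06,0,0],[0,0,0]],[[-0.07,0,0],[0,0,0]],[[-0.08,0,0],[0,0,0]],[[-0.08,0,0],[0,0,0]],[[-0.08,0,0],[0,0,0]]])

```text
time_s: 6.85
ee_pos: [0.5542, -0.0754, -0.0101]
tool_rot: [[-0.912, -0.41, -0.007], [-0.41, 0.912, 0.002], [0.006, 0.004, -1.0]]
force: [-4.0, -0.9, 6.0]
gripper_width: -0.0001
grasp_force: 2.8
```

```bash
python3 st.py
```

```text
6.85 fix [-0.0738  0.0019] -0.0101 F [-3.97 -0.93  5.99] along [-4.    0.79] M [-0.15  0.68  0.01]
side tooth 58 [0.0612 0.001 ] 0.0299
white x [-0.0625 -0.0599 -0.0569 -0.009 ]
chip 84 [-0.0175 -0.0002]
bar z 106 0.0213
top tooth 56 [ 0.0588 -0.0008] 0.0283
white x None
chip 0 None
bar z 120 0.0197
```

Emit:
send_rows(deltas=[[[-0.01,0,0],[0,0,0]],[[-0.02,0,0],[0,0,0]],[[-0.03,-0.001,0],[0,0,0]],[[-0.04,-0.002,0],[0,0,0]],[[-0.05,-0.002,0],[0,0,0]],[[-0.06,-0.002,0],[0,0,0]],[[-0.06,-0.002,0],[0,0,0]],[[-0.06,-0.002,0],[0,0,0]]])

```text
time_s: 7.95
ee_pos: [0.5817, -0.0642, -0.0102]
tool_rot: [[-0.912, -0.41, -0.008], [-0.41, 0.912, 0.001], [0.006, 0.004, -1.0]]
force: [-4.3, -1.1, 5.7]
gripper_width: -0.0
grasp_force: 2.8
```

```bash
python3 st.py
```

```text
7.95 fix [-0.044   0.0008] -0.0102 F [-4.26 -1.12  5.75] along [-4.34  0.73] M [-0.2   0.72 -0.01]
side tooth 5 [ 0.0563 -0.0055] 0.0304
white x [-0.0329 -0.0303 -0.0273  0.0281]
chip 86 [ 0.0116 -0.    ]
bar z 108 0.0216
top tooth 20 [ 0.058  -0.0078] 0.0283
white x None
chip 0 None
bar z 141 0.0202
```

Emit:
send_rows(deltas=[[[-0.007,0,0],[0,0,0]],[[-0.014,0,0],[0,0,0]],[[-0.02,0,0],[0,0,0]],[[-0.022,0,0],[0,0,0]],[[-0.024,0,0],[0,0,0]],[[-0.024,0,0],[0,0,0]],[[-0.024,0,0],[0,0,0]]])

```text
time_s: 8.93
ee_pos: [0.5906, -0.0601, -0.0102]
tool_rot: [[-0.912, -0.411, -0.012], [-0.411, 0.912, 0.001], [0.01, 0.005, -1.0]]
force: [-8.7, -5.0, 8.0]
gripper_width: -0.0001
grasp_force: 6.7
```

```bash
python3 st.py
```

```text
8.925 fix [-0.0343  0.0008] -0.0102 F [-8.65 -5.04  7.99] along [-9.96 -1.03] M [-0.68  1.24 -0.01]
side tooth 32 [ 0.0612 -0.0051] 0.0298
white x [-0.0229 -0.0207 -0.0177  0.0089]
chip 102 [0.0197 0.0011]
bar z 107 0.0217
top tooth 2 [ 0.0651 -0.0128] 0.0277
white x None
chip 0 None
bar z 140 0.02
```

Push force jumped to 10 N and the wall has moved 51 mm, so it is at the stop. A small extra nudge, then ease back and lift.

Emit:
send_rows(deltas=[[[-0.003,0,0],[0,0,0]],[[-0.003,0,0],[0,0,0]],[[-0.003,0,0],[0,0,0]],[[0.004,0,0],[0,0,0]],[[0.012,0,0],[0,0,0]],[[0.014,0,0],[0,0,0]],[[0.014,0,-0.01],[0,0,0]],[[0.014,0,-0.02],[0,0,0]],[[0.014,0,-0.04],[0,0,0]],[[0.014,0,-0.1],[0,0,0]],[[0.014,0,-0.2],[0,0,0]],[[-0.0,0,-0.3],[0,0,0]],[[-0.0,0,-0.4],[0,0,0]],[[0.2,0,-0.4],[0,0,0]],[[0.3,0,-0.4],[0,0,0]],[[0.3,0,-0.4],[0,0,0]]])

```text
time_s: 11.02
ee_pos: [0.4553, -0.1214, 0.1905]
tool_rot: [[-0.913, -0.408, -0.004], [-0.408, 0.913, 0.001], [0.003, 0.002, -1.0]]
force: [0.6, -0.6, -0.4]
gripper_width: 0.0
grasp_force: 0.0
```

```bash
python3 st.py
python3 - <<'E'
from h import *
a=load("now_top")["color"][115:245,165:285]; b=load("now_side")["color"][205:310,170:330]
cv2.imwrite("pics/fin.png",np.hstack([cv2.resize(a,(370,400),interpolation=3),cv2.resize(b,(430,400),interpolation=3)]))
E
```

```text
11.025 fix [-0.1828  0.0007] 0.1905 F [ 0.56 -0.61 -0.36] along [ 0.26 -0.79] M [-0.04  0.04 -0.03]
side tooth 61 [ 0.0608 -0.004 ] 0.0389
white x [-0.0225 -0.0206 -0.018   0.0079]
chip 88 [ 0.022  -0.0012]
bar z 129 0.0307
top tooth 59 [ 0.0589 -0.0011] 0.0374
white x [-0.0221 -0.0204 -0.0184  0.0134]
chip 0 None
bar z 34 0.0297
```

View pics/fin.png

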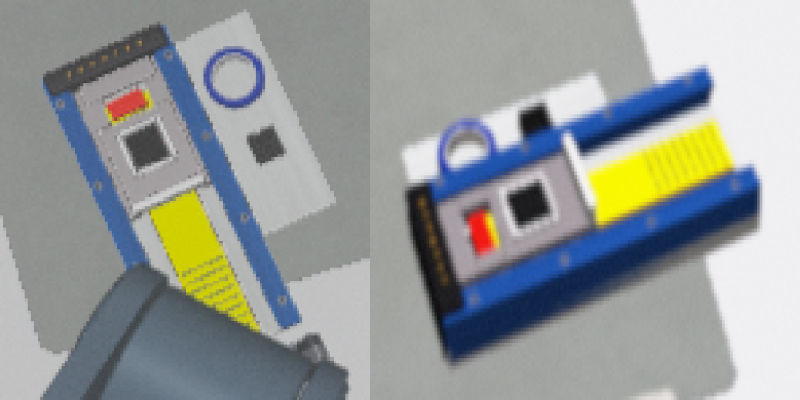

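The final view shows the tooth up at full height in the slot (red at (128,103)), the carrier against the black block, the chip in its nest, and the tape and heat sink where they were.

```bash
python3 -c "
from workcell import hand_in; print(hand_in())"
```

```text
the job is handed in; nothing more can be done
None
```

The carrier is fully home against the black end block and locked by the red catch, the chip is still in its nest, and I have handed the job in at about 11 s on the robot's clock.

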